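# Slide a pastry tray onto narrow display rails and set its divider

### The arm

A 7-joint arm with a two-finger parallel gripper is mounted at the origin on the work surface. World frame = base frame: x ahead of the robot, y to its left, z up, the work surface at z = 0. Lengths are in mm, angles in rad, forces in N, time in s.
With the tool pointing down it reaches from about 425 to 825 mm from the base axis. Payload 3.6 kg.
Tool frame: the origin (TCP) lies midway between the tips of the shut fingers; the grasp point (between the pads) lies 19 mm behind it; z points along the fingers, y is the line along which they close (so a half turn about z gives the same grasp; the last joint's range is limited). The gripper opens to 93 mm and grips with 3 to 60 N. Pads are 15 mm wide; open, the fingers measure 128 mm over their backs; the gripper's body (75 mm by 188 mm) begins 65 mm behind the grasp point.
Start: joints at [-1.165, 0.615, -0.013, 1.423, 0.008, 1.103, -0.04], TCP at [272.583, 590.051, 218.64] pointing down, gripper open.
Joint ranges: [-3.12, 3.12], [-0.3, 2.06], [-1.34, 1.32], [0.26, 2.42], [-1.36, 4.5], [0.01, 1.98], [-2.84, 2.84]. Speed limits (rad/s): [2.79, 2.79, 3.14, 3.14, 3.14, 3.14, 3.14].

### API

Orientations are given as [roll, pitch, yaw] about the fixed x, y, z axes, in that order (R = Rz(yaw) Ry(pitch) Rx(roll)).
In Python, from cell import bot, eyes, workorder gives the robot as it stands. The module is installed in compiled form; this text tells all that it offers.
- The arm moves only by the shell command python3 -m handwheel 'ROWS' [FORCE]. ROWS is JSON, a list that holds one entry, the list of rows, each a list of 7 numbers: the opening, from -1 (shut) to 1 (fully open), then the shift along the tool's x, y, z in mm, then the turn, a rotation vector about the tool's x, y, z in rad. In form: [[[fingers, x, y, z, ax, ay, az], ...]]. A call has 1 to 5 rows; each row is the pose to reach, as a shift and turn from the pose commanded when the call began, along the tool's axes at that moment; what a row does not reach only later rows make up. A row lasts 1/12 s, in which the tool goes at most 41.7 mm and 7.16 degrees, less where a joint would pass 70% of its speed; a pose out of reach is approached as far as the arm can. A call with a gripper value outside its range is refused whole. The fingers move at their own pace and stop on an object; FORCE is the grip in N (left out, the last holds). Time passes only in rows, so rows that repeat a pose let the fingers close. It gives the time, the measured TCP pose, the force, the opening and the grip force at its end, in the units of the state.
- bot.sense(): the state, without advancing time (a new reading comes with each control period).
- eyes.snapshot(name): name is "scene" or "side" or "wrist"; returns the picture (384x512x3 uint8, red, green, blue); there is no depth.
- eyes.camera_model(name): a dict with "fx", "fy", "cx", "cy" (pixels), "k1" (the pictures are not rectified: a ray, as slopes to the right and down, at radius r is drawn at 1 + k1 r^2 times it, then the intrinsics apply), "R" (3x3) and "t" (3): a world point X has camera coordinates R X + t. Camera axes: x right, y down, z forward; pixel columns grow to the right and rows downward; lengths in mm; the calibration is good to about 2 mm. A picture is of the moment at which its call begins: read the wrist's pose just before it. camera_model takes no time and is no camera call; for the wrist camera it gives the pose at the moment of the call.
- workorder.finish_job(): hands the job in; it is judged then, once.
The state is a dict: "time": time; "qpos": joint angles; "qd": joint speeds; "joint_torque": joint torques, N m; "eef_pos": TCP position; "eef_rot": TCP orientation; "contact_force": force on the tool from outside, world axes, zero at the start; "torque": the same for the moment, N m; "grip_width": finger opening in mm; "gripper_force": force on a finger pad.
Only numpy, scipy, OpenCV 4.12 (cv2) and the standard library are available. Lean on these libraries where they do the work, as an engineer would, in place of code of your own. Each camera call takes 0.05 s, during which the arm holds its last target. There are 200 camera calls.

### The job

Slide the small wooden tray, without lifting it, from the board of the display stand onto the stand's two narrow rails until it sits squarely on both, up against the end stop. Then take the wide wooden divider out of the slotted holder and stand it on edge, fully down, in the stand's cross slot behind the tray. Leave the small plaque, the jar and the bowl where they are.

Things in the scene. Friction and masses are not known exactly. Their poses are not given: they have to be found in the camera images.
- stand: Fixed white metal display stand on the counter, its flat top 110 mm high. Origin: on the counter below the middle of the cross slot. Its y points roughly to the robot's left, its x away from the robot. From +y to -y: wooden loading board, cross slot (y = 9 to -9), flush bar, two rails along y, each 12 mm wide, centres at x = -50 and +50, open between, then the end stop.
- board (a point): Middle of the top of the loading board, 240 mm wide (x), from y = +9 to +250 mm in the stand's frame, level with the rails. Axes as the stand's.
- stop (a point): Middle of the end stop's face (the side towards the slot) at rail-top height: a bar across both rails, 188 mm to -y of the slot's middle, 25 mm high above the rails, 12 mm thick. Axes as the stand's.
- home (a point): Where the tray's origin is when it sits home: at rail-top height, midway between the rails, 113 mm to -y of the slot (tray touching the end stop). Axes as the stand's.
- slot (a point): Middle of the floor of the cross slot, 36 mm below the stand's top. The slot runs along the stand's x, is 18 mm wide (y), its walls are 120 mm long (x) and its ends are open. Axes as the stand's.
- tray: Loose open wooden tray, dark rim, 140 mm (x) by 150 mm (y), walls 30 mm high, 0.25 to 0.5 kg. Each y-end wall (10 mm thick) has a raised grip 62 mm wide at its middle, flush with the wall, top 52 mm above the underside. Origin: centre of the underside. Starts flat on the loading board, a little askew and off the rails' centre line, its y roughly the stand's y; a few newtons slide it.
- holder: Fixed light wooden holder on the counter, 100 mm (x) by 130 mm (y) by 30 mm high, with two slots along x, 16 mm wide and 25 mm deep, centred at y = -40 and +40. One holds the divider, the other the plaque, either way round. Origin: centre of the underside.
- divider: Loose plain wooden board standing on edge in one of the holder's slots: 120 mm wide (x), 12 mm thick (y), 130 mm high (z), about 0.12 kg. The wider and taller of the two boards. Origin: centre of its lower edge face. In the holder its lower edge is 5 mm above the counter.
- plaque: Small wooden plaque standing in the holder's other slot, 70 mm wide (x), 12 mm thick (y), 100 mm high. Bystander.
- jar: Amber glass jar with a brass lid, 60 mm across, 85 mm high, on the counter on the robot's side of the stand's rails. Origin: centre of the underside. Bystander.
- bowl: White bowl, 100 mm across, 45 mm high, on the counter beyond the stand's rails. Origin: centre of the underside. Bystander.
Things that resemble listed ones, but are neither listed nor needed, are in the scene too. Of the things shaped like the tray, the wooden one is meant.

How it is judged (in metres and radians):
On the way, in this order (a step that is already met when the one before it is completed fails the run):
1. the tray sits squarely on both rails against the end stop (x of tray in the frame of home between -0.013 and 0.013 m and y of tray in the frame of home between -0.01 and 0.01 m and z of tray in the frame of home between -0.006 and 0.006 m and angle between tray's own z axis and vertical below 0.06 rad and angle between the y axis of tray and the y axis of stand, either way round below 0.1 rad), for 0.2 s.
2. the divider stands fully down in the cross slot (x of divider in the frame of slot between -0.025 and 0.025 m and y of divider in the frame of slot between -0.008 and 0.008 m and z of divider in the frame of slot between -0.006 and 0.006 m and angle between divider's own z axis and vertical below 0.25 rad and angle between the y axis of divider and the y axis of stand, either way round below 0.2 rad), for 0.2 s.
At the end, for the whole second after the job is handed in: Tray flat on both rails: within 13 mm sideways, 10 mm lengthwise and 6 mm in height of its home point, turned under 0.10 rad; divider on edge in the cross slot: within 6 mm of the floor's height, 8 mm across and 25 mm along it, leaning under 0.25 and turned under 0.2 rad; both at rest (all of step 1 and all of step 2 and linear speed of each of tray, divider below 0.02 m/s); the robot touches nothing.
It fails at once if the tray is lifted more than 20 mm or tipped (z of tray in the frame of stand above 0.13 m or angle between tray's own z axis and vertical above 0.3 rad).
It fails at once if the small plaque is moved more than 30 mm (distance of plaque from where it was at the start of the episode above 0.03 m).
It fails at once if the jar is moved more than 30 mm (distance of jar from where it was at the start of the episode above 0.03 m).
It fails at once if the bowl is moved more than 30 mm (distance of bowl from where it was at the start of the episode above 0.03 m).
It also fails if it takes over 72 s, if anything falls off the work surface, if the arm or the gripper's body presses on something with over 40 N, if the wrist force passes 120 N, or if a joint passes its speed limit or range.

## Working session

There is one attempt and no reset: what is moved stays moved. The work goes in short steps, Python scripts to look and compute and a shell command to move; the robot and the scene stay as the last step left them, time stands still between calls to the robot, and variables do not carry over. Pictures are saved under pics/ and viewed, at most 10 in all, crops included, and the job is handed in when it is done.

```bash
mkdir -p pics; cat > h.py <<'E'
import numpy as np, cv2
from cell import bot, eyes, workorder
def save(n,f):
    im=eyes.snapshot(n); cv2.imwrite(f,im[:,:,::-1]); return im
def pix(n,X,m=None):
    m=m or eyes.camera_model(n); X=np.atleast_2d(X).astype(float)
    c=X@np.array(m["R"]).T+np.array(m["t"]); p=c[:,:2]/c[:,2:]; r2=(p**2).sum(1,keepdims=True)
    p=p*(1+m["k1"]*r2); return p*[m["fx"],m["fy"]]+[m["cx"],m["cy"]]
def at(n,uv,z,m=None):
    "world point at height z"
    m=m or eyes.camera_model(n); R=np.array(m["R"]);t=np.array(m["t"]).ravel()
    out=[]
    for u in np.atleast_2d(uv):
        d=(np.array(u,float)-[m["cx"],m["cy"]])/[m["fx"],m["fy"]]; p=d.copy()
        for _ in range(20): p=d/(1+m["k1"]*(p@p))
        w=R.T@np.r_[p,1]; o=-R.T@t; out.append(o+w*(z-o[2])/w[2])
    return np.array(out)
E
python3 - <<'E'
from h import *
a=save("scene","pics/a_s.png");b=save("side","pics/a_d.png");c=save("wrist","pics/a_w.png")
for n in("scene","side","wrist"):
    m=eyes.camera_model(n);R=np.array(m["R"]);print(n,(-R.T@np.array(m["t"]).ravel()).round(),R[2].round(2))
s=bot.sense();print(s["time"],s["eef_pos"],s["eef_rot"],s["grip_width"])
E
python3 -c "
import cv2
a=cv2.imread('pics/a_s.png');cv2.imwrite('pics/a_s2.png',cv2.resize(a,(800,600)))
a=cv2.imread('pics/a_d.png');cv2.imwrite('pics/a_d2.png',cv2.resize(a,(800,600)))"
```

```text
scene [1056.  424. 1143.] [-0.39 -0.34 -0.85]
side [   33. -1101.   916.] [ 0.36  0.74 -0.57]
wrist [213. 618. 383.] [ 0.22 -0.1  -0.97]
0.15 [272.37341603 589.53037563 217.73749179] [-3.13962668e+00  8.55932664e-05  2.70890776e+00] 92.80460307454277
```

View pics/a_s2.png

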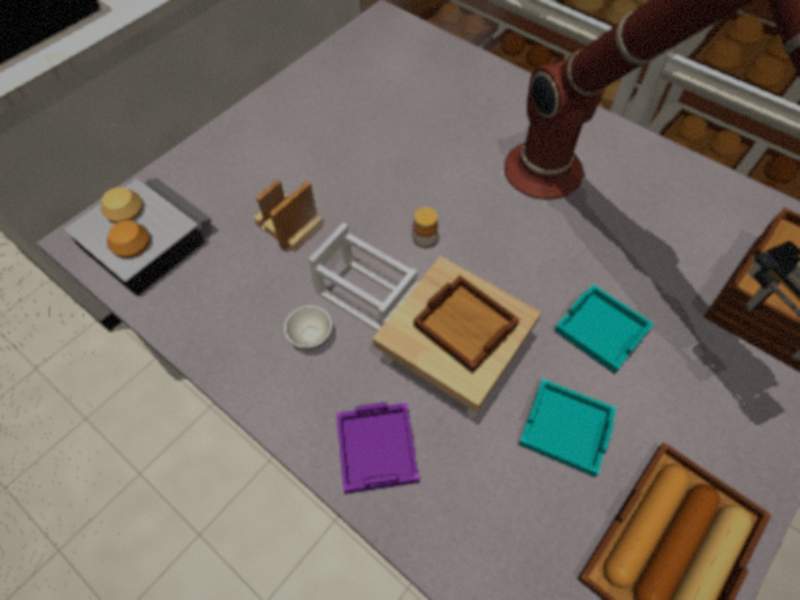

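View pics/a_d2.png

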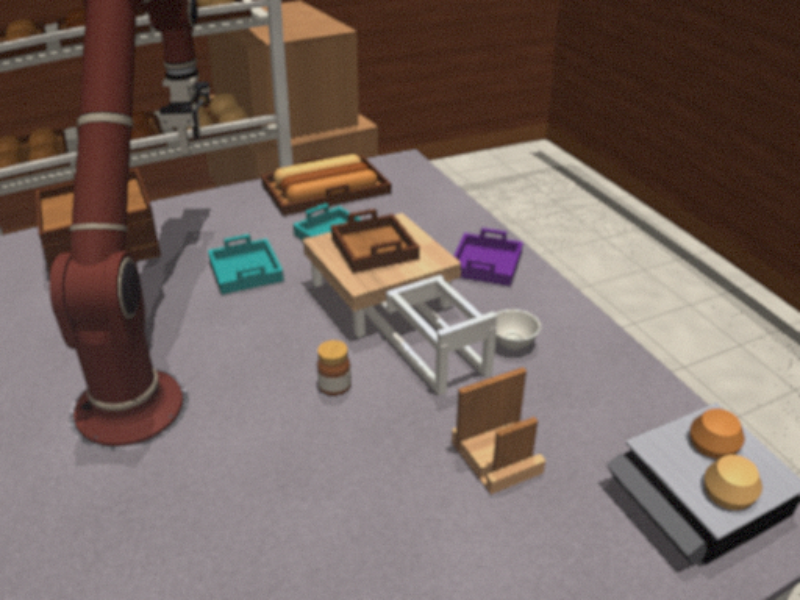

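The wooden tray is at scene (465,322) on the stand's board. The teal trays at (605,327) and (568,427), the purple tray at (377,447) and the bread tray at (675,540) are decoys by colour or place. Of the two holder boards, the larger one at (294,215) is the divider and the smaller one at (270,200) is the plaque. I'll confirm this with enlarged crops.

```bash
python3 -c "
import cv2
a=cv2.imread('pics/a_s.png')[110:265,160:345];cv2.imwrite('pics/b_s.png',cv2.resize(a,None,fx=3.8,fy=3.8,interpolation=cv2.INTER_CUBIC))
a=cv2.imread('pics/a_d.png')[130:315,185:355];cv2.imwrite('pics/b_d.png',cv2.resize(a,None,fx=3.2,fy=3.2,interpolation=cv2.INTER_CUBIC))"
```

```text
(no output)
```

View pics/b_s.png

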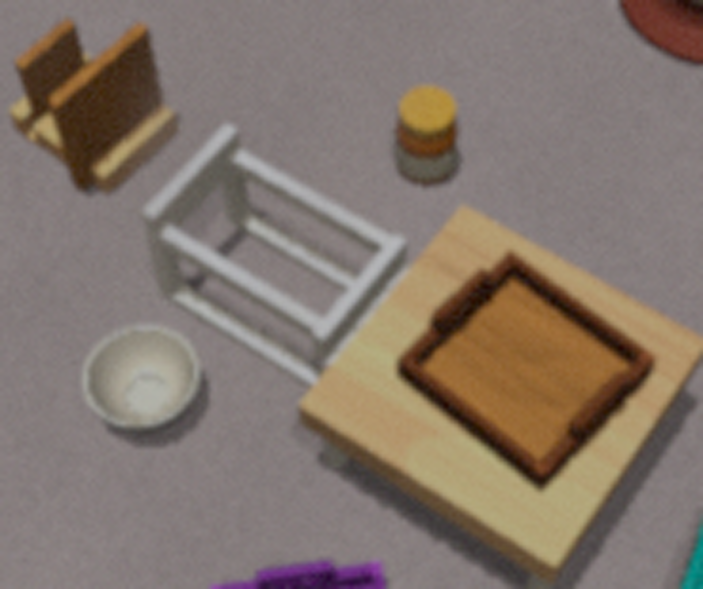

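View pics/b_d.png

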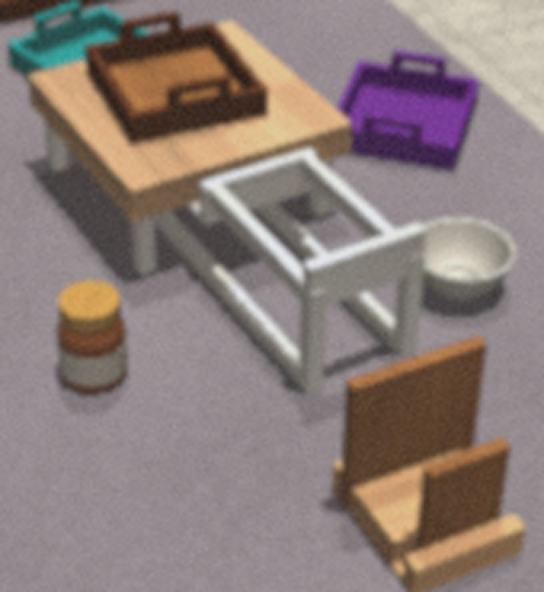

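The crops confirm it: the dark-rimmed wooden tray with two grips is on the light board, the divider stands in the slot nearest the stand, and the plaque in the far slot. Next I'll fit poses from corner pixels in both views.

```bash
cat > fit.py <<'E'
from h import *
from scipy.optimize import least_squares
MS={n:eyes.camera_model(n) for n in("scene","side")}
def cs(L): return (np.array(L,float)+.5)/3.8-.5+[160,110]
def cd(L): return (np.array(L,float)+.5)/3.2-.5+[185,130]
def fit(obs,x0):
    "obs: list of (cam,uv,local xyz)"
    def W(p,l): c,s=np.cos(p[2]),np.sin(p[2]); return np.c_[p[0]+c*l[:,0]-s*l[:,1],p[1]+s*l[:,0]+c*l[:,1],l[:,2]]
    f=lambda p:np.concatenate([(pix(n,W(p,np.array(l,float)),MS[n])-uv).ravel() for n,uv,l in obs])
    r=least_squares(f,x0,x_scale=[100,100,1],loss="soft_l1"); return r.x,f(r.x).reshape(-1,2).round(1)
E
python3 - <<'E'
from fit import *
B=[(-120,9,110),(-120,250,110),(120,250,110),(120,9,110)]
g=at("scene",cs([[463,205],[302,408]]),110);print(g)
uS=cs([[463,205],[705,342],[556,572],[302,408]]);uD=cd([[133,192],[30,85],[232,22],[350,125]])
for o in([("scene",uS,B)],[("side",uD,B)],[("scene",uS,B),("side",uD,B),("scene",cs([[232,128],[150,212]]),[(-56,-194,135),(56,-194,135)])]):
    p,e=fit(o,[g[:,0].mean(),g[:,1].mean(),0]);print("stand",p.round(3),e.tolist())
T=[(-70,-75,140),(-70,75,140),(70,75,140),(70,-75,140)]
uS=cs([[512,255],[653,355],[541,474],[402,364]]);uD=cd([[132,117],[88,47],[220,26],[265,91]])
for o in([("scene",uS,T)],[("side",uD,T)],[("scene",uS,T),("side",uD,T)]):
    q,e=fit(o,[p[0],p[1]+150,p[2]]);print("tray",q.round(3),e.tolist())
# divider top
print(at("scene",cs([[145,26],[55,101]]),135),at("side",cd([[347,383],[484,341]]),135))
print("jar",at("scene",cs([[427,108]]),85))
E
```

```text
[[447.10577376   7.3457873  110.        ]
 [685.00528598  29.77055195 110.        ]]
stand [5.68267e+02 7.73300e+00 8.20000e-02] [[-0.3, 0.1], [1.4, 0.1], [0.2, -0.1], [-1.3, -0.1]]
stand [ 5.6012e+02 -1.6490e+00  8.5000e-02] [[-0.1, 0.7], [-0.9, -2.4], [-0.1, -0.0], [1.3, -0.0]]
stand [5.64818e+02 6.67800e+00 8.00000e-02] [[0.2, -0.7], [1.7, -0.6], [0.4, -1.1], [-0.9, -1.1], [0.2, -1.3], [-0.0, -4.0], [0.6, -1.4], [1.5, -1.6], [-0.1, -0.2], [-0.0, 0.3]]
tray [ 5.50707e+02  1.48997e+02 -4.80000e-02] [[-0.7, -1.1], [1.0, 0.6], [0.9, 0.9], [-1.6, -0.9]]
tray [ 5.45238e+02  1.42087e+02 -8.90000e-02] [[-0.6, 0.5], [0.1, -0.6], [-0.5, -0.9], [1.4, 0.6]]
tray [ 5.48017e+02  1.47033e+02 -7.00000e-02] [[0.0, -2.0], [1.0, 0.3], [0.1, -0.1], [-1.6, -2.5], [0.2, -0.4], [0.1, -1.2], [-0.9, -1.9], [1.8, -0.6]]
[[ 487.92832751 -332.52663491  135.        ]
 [ 602.1679173  -332.49032458  135.        ]] [[ 480.62380058 -335.90722533  135.        ]
 [ 600.58318927 -338.10080743  135.        ]]
jar [[366.5273492  -96.21072094  85.        ]]
```

```bash
cat >> h.py <<'E'
from scipy.spatial.transform import Rotation as Ro
def to(x,y,z,yaw):
    "tool shift and rotvec from measured pose to tool-down pose at world xyz, yaw"
    s=bot.sense(); R=Ro.from_euler("xyz",s["eef_rot"]); G=Ro.from_euler("xyz",[np.pi,0,yaw])
    print("from",np.round(s["eef_pos"],1),np.round(s["eef_rot"],3),"->",R.inv().apply(np.array([x,y,z])-s["eef_pos"]).round(1),(R.inv()*G).as_rotvec().round(3))
E
python3 -c "
from h import *
to(560,140,300,3.07)"
```

```text
from [272.4 589.5 217.7] [-3.14   0.     2.709] -> [-449.6 -287.7  -81.7] [-0.002 -0.    -0.361]
```

```bash
python3 -m handwheel '[[[1,-150,-96,-82,0,0,0],[1,-150,-96,-82,0,0,0],[1,-150,-96,-82,0,0,0],[1,-150,-96,-82,0,0,0],[1,-150,-96,-82,0,0,0]]]'; python3 -m handwheel '[[[1,-150,-96,0,0,0,0],[1,-150,-96,0,0,0,0],[1,-150,-96,0,0,0,0],[1,-150,-96,0,0,0,0],[1,-150,-96,0,0,0,0]]]';python3 -m handwheel '[[[1,-150,-96,0,0,0,0],[1,-150,-96,0,0,0,0],[1,-150,-96,0,0,0,0],[1,-150,-96,0,0,0,0],[1,-150,-96,0,0,0,0]]]'; python3 -m handwheel '[[[1,0,0,0,0,0,-0.36],[1,0,0,0,0,0,-0.36],[1,0,0,0,0,0,-0.36],[1,0,0,0,0,0,-0.36],[1,0,0,0,0,0,-0.36]]]'
python3 - <<'E'
from h import *
to(560,140,300,3.07)
m=eyes.camera_model("wrist");im=save("wrist","pics/c_w.png")
import json;json.dump({k:np.array(v).tolist() for k,v in m.items()},open("c_w.json","w"))
cv2.imwrite("pics/c_w2.png",cv2.resize(cv2.imread("pics/c_w.png"),(800,600),interpolation=cv2.INTER_CUBIC))
E
```

```text
time: 0.57
eef_pos: [371.3, 436.5, 302.2]
eef_rot: [3.141, 0.003, 2.705]
contact_force: [0.2, 0.3, 0.8]
grip_width: 93.1
gripper_force: 0.0
time: 0.98
eef_pos: [468.9, 281.4, 300.7]
eef_rot: [-3.138, 0.005, 2.697]
contact_force: [-0.6, -0.1, -0.2]
grip_width: 92.8
gripper_force: 0.0
time: 1.4
eef_pos: [563.4, 131.2, 300.2]
eef_rot: [-3.137, 0.004, 2.698]
contact_force: [-0.4, -1.7, -0.5]
grip_width: 92.8
gripper_force: 0.0
time: 1.82
eef_pos: [560.0, 140.3, 300.3]
eef_rot: [3.141, -0.001, 3.066]
contact_force: [-0.6, 0.1, -0.1]
grip_width: 93.1
gripper_force: 0.0
from [560.  140.3 300.3] [ 3.141e+00 -1.000e-03  3.066e+00] -> [-0.  -0.3  0.3] [ 0.    -0.001 -0.004]
```

View pics/c_w2.png

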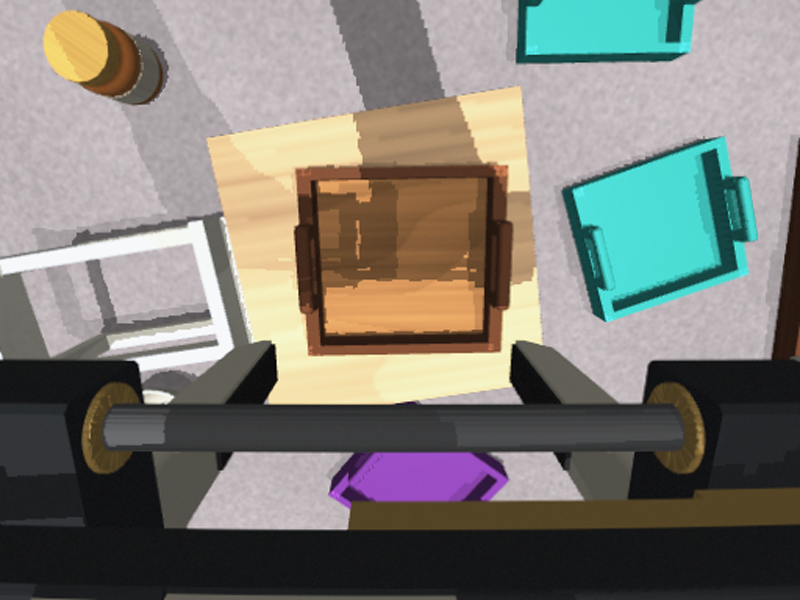

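The wrist view shows board corners at (207,137) and (521,86), tray rim corners at (294,169), (507,164), (500,352) and (308,355), and the right-hand (+y) grip at about (504,264).

```bash
python3 - <<'E'
from fit import *
import json
MS["wrist"]=m=json.load(open("c_w.json"))
n=lambda L:(np.array(L,float)+.5)*.64-.5
uw=n([[207,137],[521,86]]);B=[(-120,9,110),(-120,250,110)]
print("board corners",at("wrist",uw,110,m).round(1).tolist())
Bs=[(-120,9,110),(-120,250,110),(120,250,110),(120,9,110)]
uS=cs([[463,205],[705,342],[556,572],[302,408]])
p,e=fit([("wrist",uw,B)],[566,7,.08]);print(p.round(3),e.tolist())
p,e=fit([("wrist",uw,B),("scene",uS,Bs)],[566,7,.08]);print(p.round(3),e.tolist())
T=[(-70,-75,140),(-70,75,140),(70,75,140),(70,-75,140)]
ut=n([[294,169],[507,164],[500,352],[308,355]])
q,e=fit([("wrist",ut,T)],[549,148,-.07]);print("tray",q.round(3),e.tolist())
c=at("wrist",n([[504,219],[504,309],[304,222],[304,312]]),162,m);print("grips",c.round(1).tolist())
E
```

```text
board corners [[443.5, 8.9, 110.0], [425.5, 246.9, 110.0]]
[5.63955e+02 7.72300e+00 7.50000e-02] [[-1.0, 0.2], [1.0, -0.1]]
[5.6477e+02 7.9930e+00 7.7000e-02] [[-0.9, 0.9], [0.9, 0.2], [0.6, -0.5], [2.1, -0.3], [0.6, -0.7], [-0.6, -1.0]]
tray [ 5.47565e+02  1.49538e+02 -5.30000e-02] [[-0.0, -0.3], [0.2, -0.1], [0.3, -0.0], [-0.5, 0.7]]
grips [[518.1, 219.8, 162.0], [580.9, 218.7, 162.0], [510.1, 85.4, 162.0], [572.4, 77.8, 162.0]]
```

```bash
python3 -c "
from h import *
to(551,219.4,190,3.0886)"
```

```text
from [560.1 140.3 300.5] [ 3.141e+00 -1.000e-03  3.067e+00] -> [ 14.9  78.2 110.5] [ 0.    -0.001 -0.022]
```

Next: move above the grip, half-close, descend, then grip.

```bash
python3 -m handwheel '[[[0,15,78,110,0,0,-0.022],[0,15,78,110,0,0,-0.022],[0,15,78,110,0,0,-0.022],[0,15,78,110,0,0,-0.022],[0,15,78,110,0,0,-0.022]]]' | head -5; python3 -m handwheel '[[[0,0,0,30,0,0,0],[0,0,0,60,0,0,0],[0,0,0,60,0,0,0],[0,0,0,60,0,0,0]]]'
python3 -m handwheel '[[[-1,0,0,0,0,0,0],[-1,0,0,0,0,0,0],[-1,0,0,0,0,0,0],[-1,0,0,0,0,0,0],[-1,0,0,0,0,0,0]]]' 15
python3 -m handwheel '[[[-1,0,0,0,0,0,0],[-1,0,0,0,0,0,0],[-1,0,0,0,0,0,0]]]' 30
python3 - <<'E'
from h import *
p=np.array([564.5,7.5]);th=.076
c,s=np.cos(th),np.sin(th)
w=lambda x,y:(p[0]+c*x-s*y,p[1]+s*x+c*y)
for y in(70,-10,-32):  # rear grip centre, stand y
    print(y,w(0,y)); to(*w(0,y),130,np.pi+th)
E
```

```text
time: 2.28
eef_pos: [548.3, 221.0, 187.8]
eef_rot: [-3.14, -0.007, 3.095]
contact_force: [-0.1, 0.4, -0.9]
grip_width: 64.2
time: 2.62
eef_pos: [552.0, 216.9, 131.7]
eef_rot: [-3.14, 0.0, 3.088]
contact_force: [0.7, 0.9, 0.6]
grip_width: 46.8
gripper_force: 0.0
time: 3.03
eef_pos: [551.5, 218.9, 131.6]
eef_rot: [3.141, 0.001, 3.091]
contact_force: [0.6, 0.5, -0.1]
grip_width: 18.1
gripper_force: 0.0
time: 3.28
eef_pos: [551.2, 218.8, 131.1]
eef_rot: [3.141, 0.0, 3.091]
contact_force: [-0.8, 0.6, 2.6]
grip_width: 9.8
gripper_force: 30.0
70 (np.float64(559.1851199078136), np.float64(77.29793728761389))
from [551.2 218.8 131.1] [3.141 0.    3.091] -> [ -15.2 -140.9    1.1] [ 0.     0.    -0.127]
-10 (np.float64(565.2592685845981), np.float64(-2.471133898230555))
from [551.2 218.8 131.1] [3.141 0.    3.091] -> [ -25.4 -220.3    1.1] [ 0.     0.    -0.127]
-32 (np.float64(566.9296594707138), np.float64(-24.407628474337777))
from [551.2 218.8 131.1] [3.141 0.    3.091] -> [ -28.2 -242.1    1.1] [ 0.     0.    -0.127]
```

Gripped (width 9.8 mm). Next I'll align the tray while it is still on the board and check with the cameras before it crosses the slot.

```bash
python3 -m handwheel '[[[-1,-0.5,-8,0,0,0,-0.025],[-1,-1,-16,0,0,0,-0.05],[-1,-1.5,-25,0,0,0,-0.08],[-1,-2,-33,0,0,0,-0.105],[-1,-2.5,-42,0,0,0,-0.127]]]'; python3 -m handwheel '[[[-1,0,0,0,0,0,0],[-1,0,0,0,0,0,0],[-1,0,0,0,0,0,0]]]'
python3 - <<'E'
from h import *
import json
m=eyes.camera_model("wrist");im=save("wrist","pics/d_w.png")
json.dump({k:np.array(v).tolist() for k,v in m.items()},open("d_w.json","w"))
cv2.imwrite("pics/d_w2.png",cv2.resize(im[:,:,::-1],(800,600),interpolation=cv2.INTER_CUBIC))
E
```

```text
time: 3.7
eef_pos: [551.4, 178.4, 131.1]
eef_rot: [3.139, 0.001, -3.062]
contact_force: [-1.2, 2.9, 1.6]
grip_width: 9.9
gripper_force: 30.0
time: 3.95
eef_pos: [551.8, 175.3, 131.1]
eef_rot: [-3.139, 0.0, -3.066]
contact_force: [-1.0, -3.2, 5.6]
grip_width: 9.9
gripper_force: 30.0
```

View pics/d_w2.png

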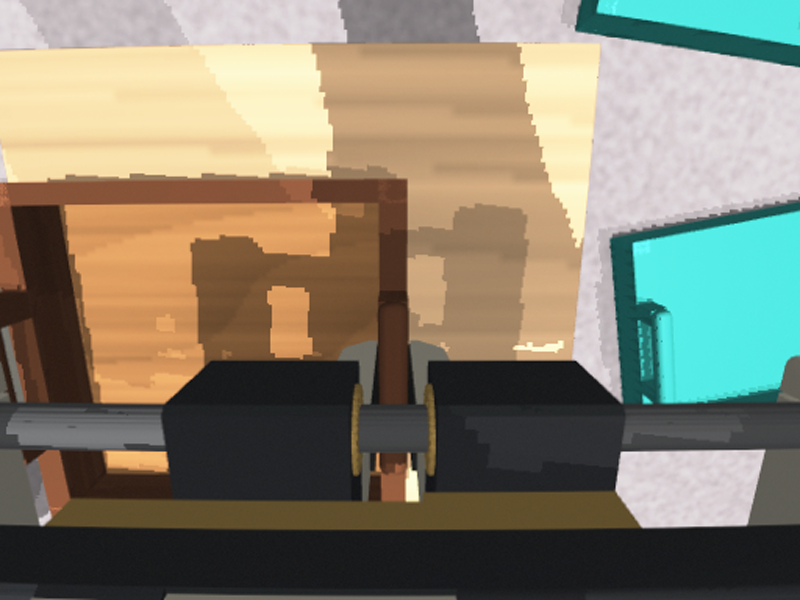

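The wrist view shows the board's robot-side edge running (0,50) to (600,43) and its far edge from (600,43) to (573,358). The tray rim runs (5,183) to (407,180), visually parallel to the board.

```bash
python3 - <<'E'
from h import *
import json
m=json.load(open("d_w.json"));n=lambda L:(np.array(L,float)+.5)*.64-.5
b=at("wrist",n([[10,50],[600,43],[573,358]]),110,m);t=at("wrist",n([[10,183],[407,180]]),140,m)
print(b.round(1).tolist(),t.round(1).tolist())
ang=lambda d:np.arctan2(-d[0],d[1])
print("yaw board",ang(b[1]-b[0]),"from end",np.arctan2((b[2]-b[1])[1],(b[2]-b[1])[0]),"tray",ang(t[1]-t[0]))
th=ang(b[1]-b[0]); u=np.array([np.cos(th),np.sin(th),0]);v=np.array([-u[1],u[0],0])
o=b[1]+120*u-250*v; print("stand origin",o.round(1),"tray corner in stand",(t[1]-o)@u,(t[1]-o)@v," -> tray x",(t[1]-o)@u+70,(t[1]-o)@v-75)
E
```

```text
[[443.2, 18.8, 110.0], [425.1, 246.1, 110.0], [552.3, 257.1, 110.0]] [[492.8, 38.7, 140.0], [482.3, 175.9, 140.0]]
yaw board 0.07975984198585517 from end 0.08650448093578948 tray 0.07648717297302485
stand origin [564.6   6.4 110. ] tray corner in stand -68.52779598009954 175.55686525634806  -> tray x 1.4722040199004596 100.55686525634806
```

```bash
python3 -m handwheel '[[[-1,0,-14,-0.5,0,0,0],[-1,0,-28,-0.5,0,0,0],[-1,0,-42,-0.5,0,0,0],[-1,0.5,-56,-0.5,0,0,0],[-1,1,-70,-0.5,0,0,0]]]';python3 -m handwheel '[[[-1,0,-14,0,0,0,0],[-1,0,-28,0,0,0,0],[-1,0,-42,0,0,0,0],[-1,0,-56,0,0,0,0],[-1,0,-70,0,0,0,0]]]';python3 -m handwheel '[[[-1,0,-14,0,0,0,0],[-1,0,-28,0,0,0,0],[-1,0,-42,0,0,0,0],[-1,0,-56,0,0,0,0],[-1,0,-56,0,0,0,0]]]'
python3 -c "
from h import *
th=.078;p=np.array([564.6,7.]);d=np.array(bot.sense()['eef_pos'][:2])-p
print('stand xy of tcp',d@[np.cos(th),np.sin(th)],d@[-np.sin(th),np.cos(th)])"
```

```text
time: 4.42
eef_pos: [555.9, 105.3, 131.1]
eef_rot: [3.141, 0.0, -3.066]
contact_force: [0.1, 1.5, 1.9]
grip_width: 9.6
gripper_force: 30.0
time: 4.83
eef_pos: [560.9, 35.3, 131.1]
eef_rot: [3.141, -0.0, -3.067]
contact_force: [0.5, 1.9, 1.5]
grip_width: 9.6
gripper_force: 30.0
time: 5.25
eef_pos: [565.2, -24.8, 131.1]
eef_rot: [-3.138, -0.0, -3.072]
contact_force: [-0.5, -3.2, 1.4]
grip_width: 10.0
gripper_force: 30.0
stand xy of tcp -1.9247187297202022 -31.713042270660342
```

```bash
python3 -m handwheel '[[[-1,-0.5,-2,0,0,0,0],[-1,-0.5,-4,0,0,0,0],[-1,-1,-6,0,0,0,0],[-1,-1,-8,0,0,0,0],[-1,-1,-8,0,0,0,0]]]';python3 -m handwheel '[[[-1,0,-1,0,0,0,0],[-1,0,-2,0,0,0,0],[-1,0,-2.5,0,0,0,0],[-1,0,-2.5,0,0,0,0]]]';
```

```text
time: 5.67
eef_pos: [566.6, -25.6, 131.1]
eef_rot: [3.141, -0.001, -3.064]
contact_force: [-2.3, 0.9, 2.5]
grip_width: 9.7
gripper_force: 30.0
time: 6.0
eef_pos: [567.5, -28.8, 131.1]
eef_rot: [3.141, 0.001, -3.065]
contact_force: [-0.0, 2.6, 1.5]
grip_width: 9.8
gripper_force: 30.0
```

```bash
for i in 1; do python3 -m handwheel '[[[-1,0,-1.5,0,0,0,0],[-1,0,-3,0,0,0,0],[-1,0,-4,0,0,0,0],[-1,0,-4,0,0,0,0]]]';python3 -m handwheel '[[[-1,0,-1,0,0,0,0],[-1,0,-2,0,0,0,0],[-1,0,-2,0,0,0,0],[-1,0,-2,0,0,0,0]]]';python3 -m handwheel '[[[-1,0,-1,0,0,0,0],[-1,0,-2,0,0,0,0],[-1,0,-2,0,0,0,0],[-1,0,-2,0,0,0,0]]]';done
```

```text
time: 6.33
eef_pos: [567.6, -33.8, 131.1]
eef_rot: [-3.141, 0.0, -3.066]
contact_force: [0.8, 0.9, 0.9]
grip_width: 9.9
gripper_force: 30.0
time: 6.67
eef_pos: [567.6, -35.7, 131.1]
eef_rot: [-3.141, -0.0, -3.066]
contact_force: [0.1, -0.2, 0.0]
grip_width: 9.8
gripper_force: 30.0
time: 7.0
eef_pos: [567.5, -36.6, 131.1]
eef_rot: [3.141, -0.001, -3.065]
contact_force: [-1.7, 2.6, 0.9]
grip_width: 9.8
gripper_force: 30.0
```

```bash
python3 -m handwheel '[[[-1,0,-1,0,0,0,0],[-1,0,-2,0,0,0,0],[-1,0,-2,0,0,0,0],[-1,0,-2,0,0,0,0]]]'; python3 - <<'E'
from h import *
im=save("scene","pics/e_s.png");im2=save("side","pics/e_d.png")
a=cv2.resize(im[115:235,190:310,::-1],(400,400),interpolation=cv2.INTER_CUBIC)
b=cv2.resize(im2[145:265,230:350,::-1],(400,400),interpolation=cv2.INTER_CUBIC)
cv2.imwrite("pics/e.png",np.hstack([a,b]))
E
```

```text
time: 7.33
eef_pos: [567.2, -36.8, 131.1]
eef_rot: [3.139, -0.001, -3.063]
contact_force: [-2.4, 5.9, 1.9]
grip_width: 10.1
gripper_force: 30.0
```

View pics/e.png

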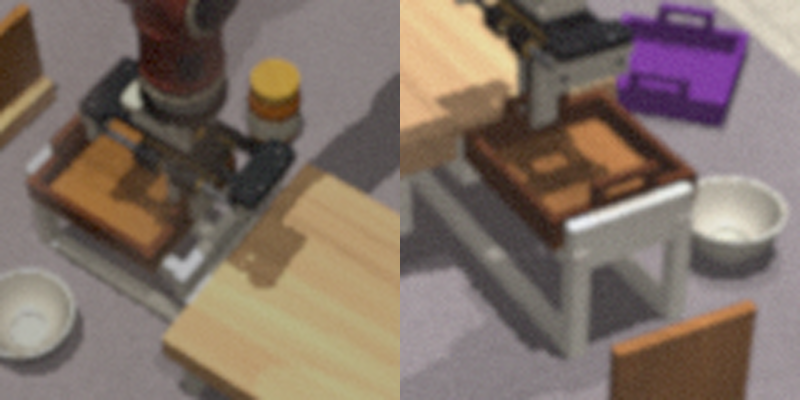

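The picture shows the tray flush against the end stop on both rails, and the contact force rose to 6 N. I'll release, rise and move over the holder.

```bash
python3 -m handwheel '[[[-0.3,0,0,0,0,0,0],[-0.3,0,0,0,0,0,0],[-0.3,0,0,0,0,0,0],[-0.3,0,0,0,0,0,0],[-0.3,0,0,0,0,0,0]]]' | tail -2; python3 -m handwheel '[[[-0.3,0,0,-20,0,0,0],[-0.3,0,0,-50,0,0,0],[-0.3,0,0,-90,0,0,0],[-0.3,0,0,-130,0,0,0],[-0.3,0,0,-170,0,0,0]]]'; python3 -c "
from h import *
to(560,-330,300,np.pi)"
```

```text
grip_width: 31.8
gripper_force: 0.0
time: 8.27
eef_pos: [567.5, -39.8, 302.9]
eef_rot: [-3.141, -0.0, -3.066]
contact_force: [0.3, 0.3, -0.4]
grip_width: 32.4
gripper_force: 0.0
from [567.5 -39.8 302.9] [-3.141 -0.    -3.066] -> [  29.3 -288.8    3.1] [-0.001 -0.     0.075]
```

```bash
python3 -m handwheel '[[[0,15,-145,0,0,0,0],[0,15,-145,0,0,0,0],[0,15,-145,0,0,0,0],[0,15,-145,0,0,0,0],[0,15,-145,0,0,0,0]]]' | head -1; python3 -m handwheel '[[[0,15,-145,0,0,0,0.075],[0,15,-145,0,0,0,0.075],[0,15,-145,0,0,0,0.075],[0,15,-145,0,0,0,0.075],[0,15,-145,0,0,0,0.075]]]' | head -3;python3 -m handwheel '[[[0,0,0,0,0,0,0],[0,0,0,0,0,0,0]]]'
python3 - <<'E'
from h import *
import json
m=eyes.camera_model("wrist");im=save("wrist","pics/f_w.png")
json.dump({k:np.array(v).tolist() for k,v in m.items()},open("f_w.json","w"))
cv2.imwrite("pics/f_w2.png",cv2.resize(im[:,:,::-1],(800,600),interpolation=cv2.INTER_CUBIC))
E
```

```text
time: 8.68
time: 9.1
eef_pos: [557.4, -337.7, 300.1]
eef_rot: [-3.137, -0.003, 3.133]
time: 9.27
eef_pos: [560.9, -328.3, 301.0]
eef_rot: [3.139, 0.0, -3.138]
contact_force: [0.0, 0.5, 0.0]
grip_width: 46.8
gripper_force: 0.0
```

View pics/f_w2.png

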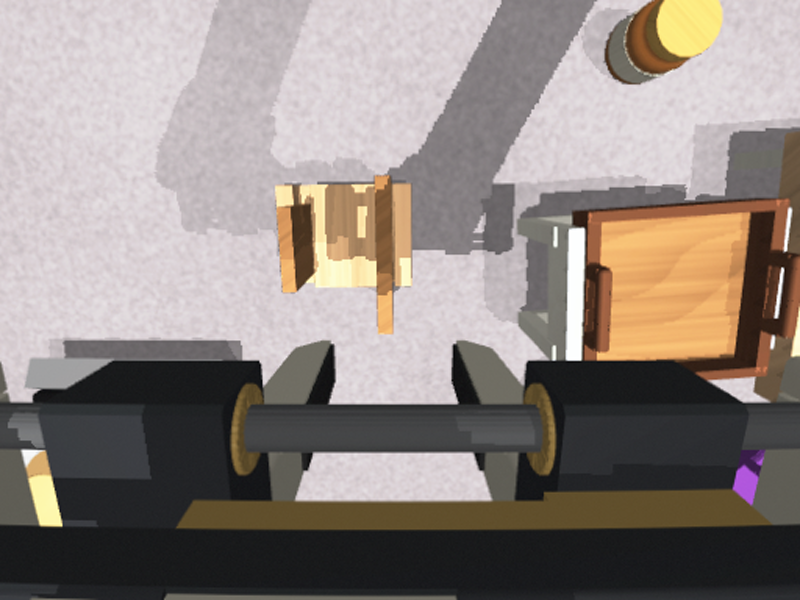

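The wrist view shows the divider's top edge from (383,176) to (385,333), the plaque at (290,250), and the tray home against the stop with rim corners at (578,212), (787,200) and (767,374).

```bash
python3 - <<'E'
from fit import *
import json
MS["wrist"]=m=json.load(open("f_w.json"));n=lambda L:(np.array(L,float)+.5)*.64-.5
d=at("wrist",n([[375.5,176],[391,176],[378,333],[393,333]]),135,m);print(d.round(1).tolist())
D=[(-60,-6,135),(-60,6,135),(60,-6,135),(60,6,135)]
q,e=fit([("wrist",n([[375.5,176],[391,176],[378,333],[393,333]]),D)],[545,-335,0]);print("div",q.round(3),e.tolist())
t=n([[578,212],[787,200],[767,374]]);T=[(-70,-75,140),(-70,75,140),(70,75,140)]
r,e=fit([("wrist",t,T)],[575,-105,.08]);print("tray",r.round(3),e.tolist())
th=.078;dd=r[:2]-[564.6,7];print("tray in stand",dd@[np.cos(th),np.sin(th)],dd@[-np.sin(th),np.cos(th)])
to(q[0],q[1],175,np.pi+q[2])
E
```

```text
[[484.8, -339.4, 135.0], [484.7, -328.3, 135.0], [602.8, -338.1, 135.0], [602.7, -326.4, 135.0]]
div [ 5.43990e+02 -3.33058e+02  1.40000e-02] [[-0.4, -0.7], [0.4, -0.8], [-0.1, 1.0], [0.1, 0.9]]
tray [ 5.72793e+02 -1.07353e+02  9.10000e-02] [[3.9, 0.8], [-0.3, -2.1], [-1.1, 0.2]]
tray in stand -0.7422521781719524 -114.64370550431133
from [ 561.1 -327.8  301.2] [ 3.140e+00  1.000e-03 -3.137e+00] -> [ 17.2  -5.5 126.2] [ 0.002  0.001 -0.009]
```

```bash
python3 -m handwheel '[[[0,17,-5.5,126,0,0,-0.009],[0,17,-5.5,126,0,0,-0.009],[0,17,-5.5,126,0,0,-0.009],[0,17,-5.5,126,0,0,-0.009],[0,17,-5.5,126,0,0,-0.009]]]' | head -3; python3 -m handwheel '[[[0,0,0,25,0,0,0],[0,0,0,50,0,0,0],[0,0,0,73,0,0,0],[0,0,0,73,0,0,0],[0,0,0,73,0,0,0]]]'
python3 -m handwheel '[[[-1,0,0,0,0,0,0],[-1,0,0,0,0,0,0],[-1,0,0,0,0,0,0],[-1,0,0,0,0,0,0],[-1,0,0,0,0,0,0]]]' 20 |tail -3
python3 -m handwheel '[[[-1,0,0,0,0,0,0],[-1,0,0,0,0,0,0],[-1,0,0,0,0,0,0],[-1,0,0,0,0,0,0]]]' 40
```

```text
time: 9.73
eef_pos: [542.5, -333.7, 173.7]
eef_rot: [3.138, -0.004, -3.129]
time: 10.15
eef_pos: [545.3, -335.9, 104.4]
eef_rot: [-3.141, 0.003, -3.13]
contact_force: [-0.5, -0.5, 0.4]
grip_width: 46.4
gripper_force: 0.0
contact_force: [0.3, 0.1, -0.5]
grip_width: 17.4
gripper_force: 0.0
time: 10.9
eef_pos: [543.2, -336.3, 102.6]
eef_rot: [-3.141, 0.0, -3.131]
contact_force: [-0.7, -0.2, 3.0]
grip_width: 11.8
gripper_force: 40.0
```

```bash
python3 -m handwheel '[[[-1,0,0,-15,0,0,0],[-1,0,0,-35,0,0,0],[-1,0,0,-65,0,0,0],[-1,0,0,-100,0,0,0],[-1,0,0,-100,0,0,0]]]'; python3 -m handwheel '[[[-1,0,0,-35,0,0,0],[-1,0,0,-70,0,0,0],[-1,0,0,-95,0,0,0],[-1,0,0,-95,0,0,0],[-1,0,0,-95,0,0,0]]]'
python3 -c "
from h import *
to(564.6,7,295,-np.pi+.078)"
```

```text
time: 11.32
eef_pos: [546.6, -338.3, 209.0]
eef_rot: [-3.135, 0.011, -3.131]
contact_force: [0.5, -0.8, 0.6]
grip_width: 11.8
gripper_force: 40.0
time: 11.73
eef_pos: [543.4, -336.4, 297.8]
eef_rot: [-3.14, 0.002, -3.131]
contact_force: [-0.2, 0.4, -1.9]
grip_width: 12.3
gripper_force: 40.0
from [ 543.4 -336.4  297.8] [-3.140e+00  2.000e-03 -3.131e+00] -> [-24.7 343.1   2.5] [-0.001  0.002 -0.068]
```

```bash
python3 -m handwheel '[[[-1,-12,172,0,0,0,0],[-1,-12,172,0,0,0,0],[-1,-12,172,0,0,0,0],[-1,-12,172,0,0,0,0],[-1,-12,172,0,0,0,0]]]'|head -2; python3 -m handwheel '[[[-1,-12,171,0,0,0,-0.068],[-1,-12,171,0,0,0,-0.068],[-1,-12,171,0,0,0,-0.068],[-1,-12,171,0,0,0,-0.068],[-1,-12,171,0,0,0,-0.068]]]' | head -3;python3 -m handwheel '[[[-1,0,0,0,0,0,0],[-1,0,0,0,0,0,0],[-1,0,0,0,0,0,0],[-1,0,0,0,0,0,0]]]'
python3 -c "
from h import *
to(564.6,7,192,-np.pi+.078)"
```

```text
time: 12.15
eef_pos: [553.5, -152.1, 294.7]
time: 12.57
eef_pos: [562.1, 19.0, 294.7]
eef_rot: [3.133, -0.004, -3.048]
time: 12.9
eef_pos: [563.2, 4.3, 296.4]
eef_rot: [-3.14, -0.002, -3.068]
contact_force: [0.6, -0.3, -0.9]
grip_width: 11.7
gripper_force: 40.0
from [563.2   4.3 296.4] [-3.140e+00 -2.000e-03 -3.068e+00] -> [ -1.7   2.7 104.4] [-0.001 -0.002 -0.004]
```

```bash
python3 -m handwheel '[[[-1,-1,2,25,0,0,0],[-1,-1.5,2,55,0,0,0],[-1,-1.5,2,75,0,0,0],[-1,-1.5,2,84,0,0,0],[-1,-1.5,2,84,0,0,0]]]';python3 -m handwheel '[[[-1,0,0,0,0,0,0],[-1,0,0,0,0,0,0],[-1,0,0,0,0,0,0]]]'; python3 -m handwheel '[[[-1,0,0,2,0,0,0],[-1,0,0,4,0,0,0],[-1,0,0,6,0,0,0],[-1,0,0,8,0,0,0],[-1,0,0,8,0,0,0]]]'
```

```text
time: 13.32
eef_pos: [563.4, 7.5, 210.9]
eef_rot: [-3.141, -0.005, -3.066]
contact_force: [0.1, 0.7, -0.9]
grip_width: 11.6
gripper_force: 40.0
time: 13.57
eef_pos: [566.1, 9.0, 214.8]
eef_rot: [-3.141, 0.004, -3.064]
contact_force: [0.9, 0.3, -0.4]
grip_width: 12.0
gripper_force: 40.0
time: 13.98
eef_pos: [564.6, 9.1, 204.7]
eef_rot: [-3.141, -0.001, -3.063]
contact_force: [-0.2, -0.1, -2.2]
grip_width: 11.4
gripper_force: 40.0
```

```bash
python3 -m handwheel '[[[-1,0,-1,0,0,0,0],[-1,0,-2,0,0,0,0],[-1,0,-2,0,0,0,0],[-1,0,-2,0,0,0,0],[-1,0,-2,0,0,0,0]]]'; python3 -m handwheel '[[[-1,0,0,2,0,0,0],[-1,0,0,4,0,0,0],[-1,0,0,6,0,0,0],[-1,0,0,8,0,0,0],[-1,0,0,8,0,0,0]]]'
```

```text
time: 14.4
eef_pos: [565.1, 7.2, 205.2]
eef_rot: [3.142, 0.0, -3.063]
contact_force: [-0.2, -1.2, -1.2]
grip_width: 11.8
gripper_force: 40.0
time: 14.82
eef_pos: [564.7, 7.2, 196.5]
eef_rot: [3.142, -0.001, -3.063]
contact_force: [0.0, -0.3, -1.5]
grip_width: 11.7
gripper_force: 40.0
```

It's about 10 mm into the slot with no force. I'll continue to the floor.

```bash
python3 -m handwheel '[[[-1,0,0,4,0,0,0],[-1,0,0,8,0,0,0],[-1,0,0,12,0,0,0],[-1,0,0,16,0,0,0],[-1,0,0,16,0,0,0]]]'; python3 -m handwheel '[[[-1,0,0,2,0,0,0],[-1,0,0,4,0,0,0],[-1,0,0,6,0,0,0],[-1,0,0,7,0,0,0],[-1,0,0,7,0,0,0]]]'; python3 -m handwheel '[[[-1,0,0,0.5,0,0,0],[-1,0,0,1,0,0,0],[-1,0,0,1.5,0,0,0],[-1,0,0,1.5,0,0,0],[-1,0,0,1.5,0,0,0]]]'
```

```text
time: 15.23
eef_pos: [564.3, 7.2, 180.0]
eef_rot: [3.142, -0.002, -3.063]
contact_force: [-0.7, -0.1, -1.3]
grip_width: 11.3
gripper_force: 40.0
time: 15.65
eef_pos: [564.9, 7.2, 173.9]
eef_rot: [-3.142, -0.0, -3.063]
contact_force: [0.5, -0.2, -1.8]
grip_width: 12.0
gripper_force: 40.0
time: 16.07
eef_pos: [565.1, 7.2, 172.7]
eef_rot: [-3.142, -0.0, -3.063]
contact_force: [-0.5, -0.7, -1.2]
grip_width: 12.0
gripper_force: 40.0
```

```bash
python3 -m handwheel '[[[-1,0,0,0.5,0,0,0],[-1,0,0,1,0,0,0],[-1,0,0,1,0,0,0],[-1,0,0,1,0,0,0]]]' | head -4; python3 -m handwheel '[[[-0.4,0,0,0,0,0,0],[-0.4,0,0,0,0,0,0],[-0.4,0,0,0,0,0,0],[-0.4,0,0,0,0,0,0],[-0.4,0,0,0,0,0,0]]]' | tail -3; python3 -m handwheel '[[[-0.4,0,0,-15,0,0,0],[-0.4,0,0,-40,0,0,0],[-0.4,0,0,-70,0,0,0],[-0.4,0,0,-105,0,0,0],[-0.4,0,0,-130,0,0,0]]]';python3 -m handwheel '[[[-0.4,0,0,0,0,0,0],[-0.4,0,0,0,0,0,0],[-0.4,0,0,0,0,0,0]]]'|tail -3
python3 - <<'E'
from h import *
im=save("scene","pics/g_s.png");im2=save("side","pics/g_d.png")
a=cv2.resize(im[115:235,190:310,::-1],(400,400),interpolation=cv2.INTER_CUBIC)
b=cv2.resize(im2[125:245,230:350,::-1],(400,400),interpolation=cv2.INTER_CUBIC)
th=.078
for x in(-60,60):
    w=[564.6-np.sin(th)*0+np.cos(th)*x,7+np.sin(th)*x,204]
    for n,o,img in(("scene",(190,115),a),("side",(230,125),b)):
        u=(pix(n,[w])[0]-o+.5)*400/120-.5; print(n,x,u.round(1)); cv2.circle(img,tuple(int(v) for v in u.round()),3,(0,255,0),1)
cv2.imwrite("pics/g.png",np.hstack([a,b]))
E
```

```text
time: 16.4
eef_pos: [565.1, 7.2, 171.6]
eef_rot: [-3.142, -0.0, -3.063]
contact_force: [0.7, -0.3, -0.6]
contact_force: [0.0, -0.5, 0.2]
grip_width: 27.9
gripper_force: 0.0
time: 17.23
eef_pos: [565.7, 7.3, 304.6]
eef_rot: [-3.141, 0.003, -3.063]
contact_force: [0.6, 1.0, -0.4]
grip_width: 27.7
gripper_force: 0.0
contact_force: [1.1, -0.5, -0.8]
grip_width: 27.9
gripper_force: 0.0
scene -60 [267.2 140.2]
side -60 [ 52.8 107.2]
scene 60 [189.5 231.7]
side 60 [172.6  73.6]
```

View pics/g.png

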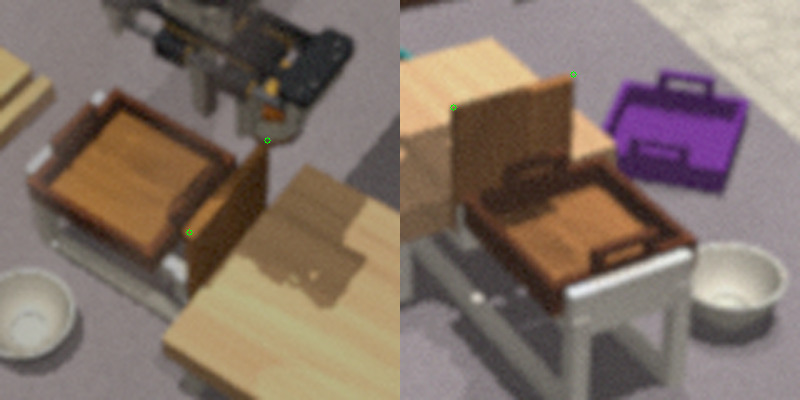

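The divider's top corners match the predicted marks (scene (267,140) and (190,232), side (53,107) and (173,74)), so it is fully down and upright. The tray is home against the stop, and the gripper is clear, so I'm handing in.

```bash
python3 -c "
from h import *
print(workorder.finish_job())"
```

```text
the job is handed in; nothing more can be done
None
```

The job is handed in: in the last pictures the tray sits square on both rails against the end stop and the divider stands fully down in the cross slot. I kept the arm clear of the plaque, jar and bowl, and the robot's clock read about 17.5 s; no verdict came back.

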